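# Load mounted lenses into their nests by size

## Task

Load the four round mounted lenses from the bench into the four round white nests by size: the largest lens into the largest nest, the next into the next, down to the smallest, each lying flat on its nest's floor with the glass up. They are glass, so set each one down gently instead of letting it drop, and leave the two square prism mounts standing where they are.

Things in the scene. Friction and masses are not known exactly. Their poses are not given: they have to be found in the camera images.
- lens60 (a point): the largest of four round mounted lenses: an upright aluminium cylinder 60 mm in diameter and 30 mm tall, with a thin black ring and dark, slightly domed glass on top (the glass rises 3 mm more). Loose on the bench, 120 g or up to a third more or less. This point is its centre, 15 mm above its underside; its z axis points up out of the glass. Grip it across the diameter
- lens48 (a point): the second largest of four round mounted lenses: an upright aluminium cylinder 48 mm in diameter and 30 mm tall, with a thin black ring and dark, slightly domed glass on top (the glass rises 3 mm more). Loose on the bench, 90 g or up to a third more or less. This point is its centre, 15 mm above its underside; its z axis points up out of the glass. Grip it across the diameter
- lens36 (a point): the third largest of four round mounted lenses: an upright aluminium cylinder 36 mm in diameter and 30 mm tall, with a thin black ring and dark, slightly domed glass on top (the glass rises 3 mm more). Loose on the bench, 60 g or up to a third more or less. This point is its centre, 15 mm above its underside; its z axis points up out of the glass. Grip it across the diameter
- lens24 (a point): the smallest of four round mounted lenses: an upright aluminium cylinder 24 mm in diameter and 30 mm tall, with a thin black ring and dark, slightly domed glass on top (the glass rises 3 mm more). Loose on the bench, 30 g or up to a third more or less. This point is its centre, 15 mm above its underside; its z axis points up out of the glass. Grip it across the diameter
- nest76 (a point): the largest of four round white plastic nests, for the 60 mm lens: a shallow dish fixed to the bench, 90 mm outside diameter and 10 mm tall, with a flat-floored round recess 76 mm in diameter and 5 mm deep (wall 7 mm). This point is the centre of the recess floor, 5 mm above the bench
- nest64 (a point): the second largest of four round white plastic nests, for the 48 mm lens: a shallow dish fixed to the bench, 78 mm outside diameter and 10 mm tall, with a flat-floored round recess 64 mm in diameter and 5 mm deep (wall 7 mm). This point is the centre of the recess floor, 5 mm above the bench
- nest52 (a point): the third largest of four round white plastic nests, for the 36 mm lens: a shallow dish fixed to the bench, 66 mm outside diameter and 10 mm tall, with a flat-floored round recess 52 mm in diameter and 5 mm deep (wall 7 mm). This point is the centre of the recess floor, 5 mm above the bench
- nest40 (a point): the smallest of four round white plastic nests, for the 24 mm lens: a shallow dish fixed to the bench, 54 mm outside diameter and 10 mm tall, with a flat-floored round recess 40 mm in diameter and 5 mm deep (wall 7 mm). This point is the centre of the recess floor, 5 mm above the bench
- mount44 (a point): a loose square prism mount, to be left alone: an aluminium block 44 x 44 x 30 mm (tall) with black edging and dark square glass on top. This point is its centre, 15 mm above the bench; x and y lie along its sides
- mount30 (a point): a loose square prism mount, to be left alone: an aluminium block 30 x 30 x 30 mm (tall) with black edging and dark square glass on top. This point is its centre, 15 mm above the bench; x and y lie along its sides

How it is judged (in metres and radians):
At the end, for the whole second after the job is handed in: Each lens lies in the nest of its own size rank: within 10 mm of the nest's centre, its underside within 3 mm of the recess floor, upright within 0.08 rad (glass up), released and at rest; both square mounts are within 15 mm of where they started (horizontal distance between lens60 and nest76 below 0.01 m and z of lens60 in the frame of nest76 between 0.012 and 0.018 m and angle between each of lens60, lens48, lens36, lens24's own z axis and vertical below 0.08 rad and linear speed of each of lens60_body, lens48_body, lens36_body, lens24_body below 0.02 m/s and contact force between the fingers and lens60_body below 0.1 N and horizontal distance between lens48 and nest64 below 0.01 m and z of lens48 in the frame of nest64 between 0.012 and 0.018 m and contact force between the fingers and lens48_body below 0.1 N and horizontal distance between lens36 and nest52 below 0.01 m and z of lens36 in the frame of nest52 between 0.012 and 0.018 m and contact force between the fingers and lens36_body below 0.1 N and horizontal distance between lens24 and nest40 below 0.01 m and z of lens24 in the frame of nest40 between 0.012 and 0.018 m and contact force between the fingers and lens24_body below 0.1 N and distance of each of mount44, mount30 from where it was at the start of the episode below 0.015 m); the robot touches nothing.
It fails at once if a lens was dropped or thrown: moving faster than 0.5 m/s with no finger on it (a fall of about 13 mm) ((linear speed of lens60_body above 0.5 m/s and contact force between the fingers and lens60_body below 0.05 N) or (linear speed of lens48_body above 0.5 m/s and contact force between the fingers and lens48_body below 0.05 N) or (linear speed of lens36_body above 0.5 m/s and contact force between the fingers and lens36_body below 0.05 N) or (linear speed of lens24_body above 0.5 m/s and contact force between the fingers and lens24_body below 0.05 N)).
It fails at once if a square prism mount was moved more than 15 mm (distance of any of mount44, mount30 from where it was at the start of the episode above 0.015 m).
It also fails if it takes over 128 s, if anything falls off the work surface, if the arm or the gripper's body presses on something with over 40 N, if the wrist force passes 120 N, or if a joint passes its speed limit or range.

## Robot

A 6-joint arm with a two-finger parallel gripper is mounted at the origin on the work surface. World frame = base frame: x ahead of the robot, y to its left, z up, the work surface at z = 0. Lengths are in mm, angles in rad, forces in N, time in s.
With the tool pointing down it reaches from about 300 to 775 mm from the base axis. Payload 14.6 kg.
Tool frame: the origin (TCP) lies at the centre of the arm's flange, where the gripper is bolted on; the fingertips stand 199 mm ahead of it and the grasp point (between the pads) lies env.tcp_to_grasp ahead of it (env.tcp_to_grasp is the distance from the TCP to the grasp point, in mm); x points along the fingers, y is the direction in which the jaws open and shut, and the axes are right-handed (so a half turn about x gives the same grasp; the last joint's range is limited). The gripper opens to 94 mm and grips with 3 to 60 N. Pads are 16 mm wide; open, the fingers measure 119 mm over their backs; the gripper's body (75 mm by 177 mm) begins 78 mm behind the grasp point.
Start: joints at [-1.401, 0.3, 1.521, -0, 1.321, -0.067], TCP at [129.02, -534.644, 404.646] pointing down, gripper open.
Joint ranges: [-3.03, 3.03], [-0.79, 2.21], [0.23, 2.52], [-1.04, 4.18], [0, 3.07], [-2.55, 2.55]. Speed limits (rad/s): [2.22, 2.22, 2.57, 3.14, 3.14, 3.14].

## Interface

Orientations are given as [roll, pitch, yaw] about the fixed x, y, z axes, in that order (R = Rz(yaw) Ry(pitch) Rx(roll)).
In Python, from cell import status, cams, job, finder, env gives the robot as it stands.
- The arm moves only by the tool jog_arm, never from a script. Its argument "moves" is a list of rows, each a list of 2 entries, a list of its own where there are three numbers: the shift along the tool's x, y, z in mm, then the turn about the tool's x in rad. In form: [[[tx, ty, tz], spin], ...]. A call has 1 to 10 rows; each row shifts and turns the pose as measured when the row begins, along the tool's axes as they then stand; what a row does not reach is not made up. A row lasts 1/8 s, in which the tool goes at most 62.5 mm and 10.7 degrees, less where a joint would pass 70% of its speed; a pose out of reach is approached as far as the arm can. A call with a gripper value outside its range is refused whole. "gripper" is the closure, from 0 (fully open) to 1 (shut), set as the call begins (left out, the last holds). The fingers move at their own pace and stop on an object; "grip_force" is the grip in N (left out, the last holds). Time passes only in rows, so rows that do not move let the fingers close. It gives the time, the measured TCP pose, the force and the opening at its end, in the units of the state.
- status.sense(): the state, without advancing time (a new reading comes with each control period).
- cams.capture(name): name is "scene" or "side" or "wrist"; returns a dict with "pixels" (420x560x3 uint8, red, green, blue), "fx", "fy", "cx", "cy" (pixels), "world_from_camera" (4x4, takes a point from camera to world coordinates); the wrist camera has in their place "T_tool_cam" (4x4, takes a point from camera to tool coordinates, whose origin is the TCP and whose axes are the tool frame's). Camera axes: x right, y up, looking along -z (the intrinsics and any distortion apply to the point x, -y, -z); pixel columns grow to the right and rows downward; lengths in mm; the calibration is good to about 2 mm. The wrist camera is an equidistant fisheye: a pixel r from the principal point sees the ray r / f radians off the axis. A picture is of the moment at which its call begins: read the wrist's pose just before it. There is no depth.
- job.sign_off(): hands the job in, once; it reports no verdict.
Trained networks look in a picture, given as the dict that the camera call returned (one of the last four; its "shot" number tells which), for a name from the list of things; names that differ only in an ending like _2 or _b are one class to them, and where a whole thing is asked for, a point or a joint stands for the part that bears it (a point fixed in the world has none). Each returns a list of dicts, best first, with "conf" (0 to 1); they miss things now and then, are a little off and sometimes report something else, mostly with a low value. They report only what shows in the picture. A call takes as long as a camera call.
- finder.cut_out(picture, name): "pixels" (420x560 bool, what is visible of it) and "point" ([row, column] in pixels, amid what is visible of it).
The state is a dict: "time_s": time; "joint_pos": joint angles; "qvel": joint speeds; "joint_torque": joint torques, N m; "position": TCP position; "orientation": TCP orientation; "contact_force": force on the tool from outside, world axes, zero at the start; "torque": the same for the moment, N m; "grip_width": opening from 0.0 (shut) to 1.0 (fully open).
Only numpy, scipy, OpenCV 4.12 (cv2) and the standard library are available. Lean on these libraries where they do the work, as an engineer would, in place of code of your own. Each camera call takes 0.05 s, during which the arm holds its last target.

## Working session

There is one attempt and no reset: what is moved stays moved. The work goes in short steps, Python scripts to look and compute and a tool call to move; the robot and the scene stay as the last step left them, time stands still between calls to the robot, and variables do not carry over. Pictures are saved under pics/ and viewed, and the job is handed in when it is done.

Besides the shell and the picture viewer there is one more tool, called after "Emit:" by a JSON object that holds its "op" and its "data". jog_arm: Moves the arm, as the interface text tells. Its arguments: {"type":"object","properties":{"moves":{"type":"array","items":{"type":"array"}},"gripper":{"type":"number"},"grip_force":{"type":"number"}},"required":["moves"]}

```bash
mkdir -p pics; ls
python3 - <<'E'
from cell import status,cams,job,finder,env
import cv2,numpy as np
print(env.tcp_to_grasp, [a for a in dir(env) if a[0]!='_'])
s=status.sense();print(s)
for n in ['scene','side','wrist']:
    p=cams.capture(n);cv2.imwrite(f'pics/{n}0.png',p['pixels'][...,::-1])
    print({k:(v.tolist() if hasattr(v,'tolist') else v) for k,v in p.items() if k!='pixels'})
E
```

```text
pics
180.4 ['IKError', 'tcp_to_grasp']
{'time_s': 0.0, 'joint_pos': array([-1.40056373e+00,  3.00500846e-01,  1.52158146e+00, -1.14210585e-05,
        1.32072262e+00, -6.65838535e-02]), 'qvel': array([-5.86957074e-04,  9.95826189e-05, -2.01252830e-03,  1.07515919e-03,
        8.76269413e-04,  9.26704476e-04]), 'joint_torque': array([-3.04583218e-04, -5.31809056e+01, -3.52734554e+01,  7.08380551e-02,
        2.44027114e-02, -1.22905931e-04]), 'position': array([ 129.03510157, -534.61950172,  404.06971417]), 'orientation': array([-1.62825515,  1.569584  ,  1.75015678]), 'contact_force': array([ 0.33528855, -0.19637828, -0.50106708]), 'torque': array([-0.03794183, -0.0246841 ,  0.03256873]), 'grip_width': 0.9973663844787614}
{'fx': 408.77584867958967, 'fy': 408.77584867958967, 'cx': 281.0402242930962, 'cy': 210.51516716149064, 'world_from_camera': [[-0.8410693101239864, -0.3200806318456806, 0.43606284487999125, 841.2038466700741], [0.5409219532879015, -0.4940709699137412, 0.6806594722324052, 435.2873455794983], [-0.0024199212306931827, 0.8083577585486299, 0.5886865704052305, 475.0108572
[... 169 characters left out ...]
9841600179223023, 0.10479002858265733, -0.14299688469620442, 387.06402869208745], [-0.17707419364698854, 0.6201280319026667, -0.7642551628826554, -789.3322000848672], [0.008590056311952903, 0.777470432851418, 0.6288608248049695, 666.4878709596628], [0.0, 0.0, 0.0, 1.0]], 'shot': 2}
{'fx': 325.19226210127806, 'fy': 325.19226210127806, 'cx': 283.4066636822179, 'cy': 214.47045056372727, 'T_tool_cam': [[-0.0008368795779808385, 0.2399626033492488, -0.9707817718861546, 19.510060365861225], [0.9999993300322939, 0.0009771833312225801, -0.0006205221179817598, 0.40167030414428595], [0.0007997296628751822, -0.9707816407960066, -0.23996326036682786, -69.15617156557168], [0.0, 0.0, 0.0, 1.0]], 'shot': 3}
```

View pics/scene0.png

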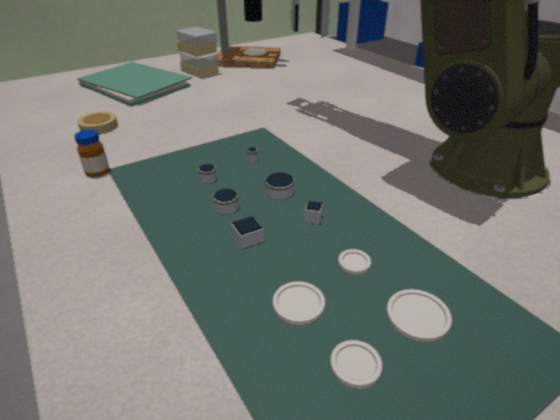

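View pics/side0.png

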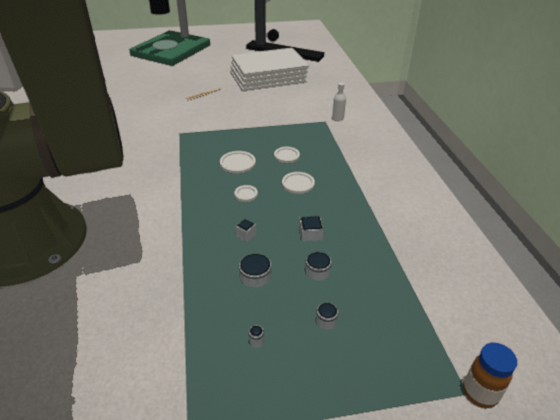

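View pics/wrist0.png

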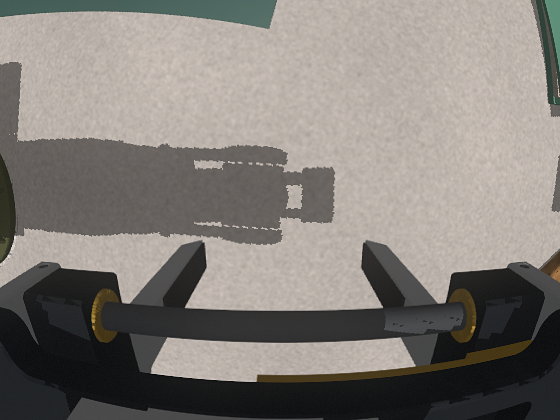

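```bash
cat > h.py <<'E'
from cell import status,cams,job,finder,env
import cv2,numpy as np
from scipy.optimize import least_squares
from scipy.spatial.transform import Rotation as R
def proj(p,P,Twt=None):
    T=np.array(p['world_from_camera']) if Twt is None else Twt@np.array(p['T_tool_cam'])
    c=(np.linalg.inv(T)@np.c_[P,np.ones(len(P))].T)[:3].T
    x,y,z=c[:,0],-c[:,1],-c[:,2]
    if Twt is None: return np.c_[p['fx']*x/z+p['cx'],p['fy']*y/z+p['cy']]
    r=np.hypot(x,y);th=np.arctan2(r,z);k=th/np.maximum(r,1e-9)
    return np.c_[p['fx']*k*x+p['cx'],p['fy']*k*y+p['cy']]
def toolT():
    s=status.sense();T=np.eye(4);T[:3,:3]=R.from_euler('xyz',s['orientation']).as_matrix();T[:3,3]=s['position'];return T,s
def cyl(x,y,d,z0,z1):
    a=np.linspace(0,2*np.pi,48,endpoint=False);c=np.c_[x+d/2*np.cos(a),y+d/2*np.sin(a)]
    return np.vstack([np.c_[c,np.full(48,z)] for z in (z0,z1)])
def box(x,y,d,z0,z1): return cyl(x,y,d*1.1,z0,z1)
def cen(uv):
    h=cv2.convexHull(uv.astype(np.float32));m=cv2.moments(h);return np.array([m['m10']/m['m00'],m['m01']/m['m00']])
def mcen(m):
    i=np.argwhere(m);return i.mean(0)[::-1]
DIM={'lens60':(60,0,31.5),'lens48':(48,0,31.5),'lens36':(36,0,31.5),'lens24':(24,0,31.5),'nest76':(90,0,10),'nest64':(78,0,10),'nest52':(66,0,10),'nest40':(54,0,10),'mount44':(44,0,30),'mount30':(30,0,30)}
def fit(obs,name,zoff=0,x0=(400,0)):
    d,z0,z1=DIM[name]
    if name[0]=='m': d*=1.1
    f=lambda q:np.concatenate([cen(proj(p,cyl(q[0],q[1],d,z0+zoff,z1+zoff),T))-c for p,T,c in obs])
    r=least_squares(f,x0,diff_step=1e-4,x_scale=100,loss='soft_l1');return r.x,r.fun
E
python3 - <<'E'
from h import *
a=cams.capture('scene');b=cams.capture('side')
for n in DIM:
    obs=[]
    for p in(a,b):
        L=finder.cut_out(p,n)
        print(n,[(round(l['conf'],2),np.round(l['point']).tolist(),int(l['pixels'].sum())) for l in L][:3])
        if L: obs.append((p,None,mcen(L[0]['pixels'])))
    for o in ([obs]+[[q] for q in obs]):
        x,r=fit(o,n,x0=(400,-200) ); print('   ',x.round(1),r.round(1))
print(status.sense()['time_s'])
E
```

```text
lens60 [(0.8, [203.0, 227.0], 533), (0.7, [188.0, 280.0], 635), (0.67, [155.0, 250.0], 105)]
lens60 [(0.96, [272.0, 254.0], 909), (0.77, [336.0, 255.0], 268), (0.73, [267.0, 316.0], 620)]
    [ 564.6 -193.9] [ 1.8 -4.4 58.1 -0.4]
    [ 574.6 -182.1] [0. 0.]
    [ 456.4 -176.5] [-0.  0.]
lens48 [(0.8, [203.0, 227.0], 533), (0.7, [188.0, 280.0], 635), (0.67, [155.0, 250.0], 105)]
lens48 [(0.96, [272.0, 254.0], 909), (0.77, [336.0, 255.0], 268), (0.73, [267.0, 316.0], 620)]
    [ 564.5 -194.2] [ 1.9 -4.5 58.1 -0.4]
    [ 574.8 -181.8] [-0. -0.]
    [ 456.4 -176.8] [ 0. -0.]
lens36 [(0.8, [203.0, 227.0], 533), (0.7, [188.0, 280.0], 635), (0.67, [155.0, 250.0], 105)]
lens36 [(0.96, [272.0, 254.0], 909), (0.77, [336.0, 255.0], 268), (0.73, [267.0, 316.0], 620)]
    [ 564.5 -194.4] [ 1.8 -4.7 58.1 -0.4]
    [ 575.  -181.6] [ 0. -0.]
    [ 456.3 -177. ] [0. 0.]
lens24 [(0.8, [203.0, 227.0], 533), (0.7, [188.0, 280.0], 635), (0.67, [155.0, 250.0], 105)]
lens24 [(0.96, [272.0, 254.0], 909), (0.77, [336.0, 255.0], 268), (0.73, [267.0, 316.0], 620)]
    [ 564.5 -194.5] [ 1.8 -4.8 58.1 -0.4]
    
[... 852 characters left out ...]
19.6]
    [596.4 101.7] [0. 0.]
    [465.1 210.1] [ 0. -0.]
nest40 [(0.95, [302.0, 301.0], 1826), (0.61, [312.0, 418.0], 2631), (0.6, [262.0, 354.0], 614)]
nest40 [(0.9, [164.0, 234.0], 626), (0.68, [158.0, 283.0], 320), (0.62, [183.0, 298.0], 546)]
    [595.5 103.2] [ 1.1  0.1 59.2 19.4]
    [596.7 102.1] [-0. -0.]
    [465.  209.8] [-0. -0.]
mount44 [(0.66, [213.0, 312.0], 375)]
mount44 [(0.87, [227.0, 308.0], 547)]
    [456.7 -56.5] [ -1.3   1.6 -63.7   0.1]
    [451.6 -59.2] [-0. -0.]
    [587.4 -78.3] [0. 0.]
mount30 [(0.66, [213.0, 312.0], 375)]
mount30 [(0.87, [227.0, 308.0], 547)]
    [456.6 -56.6] [ -1.3   1.4 -63.7   0.1]
    [451.8 -58.9] [ 0. -0.]
    [587.4 -78.6] [-0.  0.]
1.25
```

Run:
```python
from h import *
P=[cams.capture('scene'),cams.capture('side')]
for cl,rep in (('lens48',['lens60','lens48','lens36','lens24']),('nest64',['nest76','nest64','nest52','nest40']),('mount44',['mount44','mount30'])):
  for i,p in enumerate(P):
    for l in finder.cut_out(p,cl):
        o=[(p,None,mcen(l['pixels']))];A=l['pixels'].sum();best=None
        for n in rep:
            x,r=fit(o,n,x0=(400,-200));d,z0,z1=DIM[n]
            h=cv2.contourArea(cv2.convexHull(proj(p,cyl(*x,d,z0,z1)).astype(np.float32)))
            e=abs(np.log(A/h))
            if best is None or e<best[0]: best=(e,n,x)
        print(i,cl,round(l['conf'],2),np.round(l['point']),A,best[1],best[2].round(1),round(best[0],2))
```

```text
0 lens48 0.84 [201. 224.] 573 lens48 [ 575.4 -181.7] 0.03
0 lens48 0.61 [172. 208.] 311 lens36 [ 560.7 -300.5] 0.02
0 lens48 0.57 [189. 280.] 689 lens60 [ 455.8 -170.7] 0.04
0 lens48 0.52 [152. 250.] 165 lens24 [ 437.3 -320.6] 0.02
1 lens48 0.98 [273. 254.] 947 lens60 [ 456.8 -176.6] 0.01
1 lens48 0.57 [319. 328.] 478 lens36 [ 562.2 -303.5] 0.1
1 lens48 0.53 [334. 258.] 303 lens24 [ 437.4 -323.6] 0.03
0 nest64 0.92 [362. 357.] 1965 nest52 [592.6 225.5] 0.05
0 nest64 0.67 [263. 356.] 667 nest40 [467.8  79.6] 0.07
0 nest64 0.65 [314. 416.] 2621 nest76 [463.4 213.7] 0.04
1 nest64 0.76 [198. 243.] 346 nest40 [470.   75.7] 0.02
1 nest64 0.72 [184. 298.] 632 nest64 [598.1  99.2] 0.05
1 nest64 0.68 [156. 286.] 337 nest52 [595.9 224.2] 0.06
1 nest64 0.66 [166. 239.] 622 nest76 [464.9 209.3] 0.08
1 nest64 0.31 [226. 309.] 559 nest52 [591.4 -66.2] 0.1
0 mount44 0.96 [232. 244.] 759 mount44 [585.1 -75.5] 0.2
0 mount44 0.65 [212. 312.] 347 mount30 [451.6 -57.9] 0.09
1 mount44 0.92 [226. 309.] 518 mount44 [587.3 -77.5] 0.12
1 mount44 0.66 [230. 245.] 332 mount30 [453.5 -62.1] 0.22
```

```bash
cat >> h.py <<'E'
def go(x,y,z):
    T,s=toolT();d=np.array([x,y,z])-s['position']
    print('t',round(s['time_s'],2),'pos',s['position'].round(1),'shift',(T[:3,:3].T@d).round(1),'jaw',T[:3,1].round(3),'ax',T[:3,0].round(4),'j',s['joint_pos'].round(2),'w',round(s['grip_width']*94,1))
E
python3 -c "
from h import *
go(456,-174,330);T,_=toolT();print(T.round(3))"
```

```text
t 1.65 pos [ 129.  -534.6  404.6] shift [  74.6 -273.9 -402.5] jaw [ 0.235 -0.972 -0.   ] ax [-0.  0. -1.] j [-1.4   0.3   1.52 -0.    1.32 -0.07] w 94.2
[[-0.00000e+00  2.35000e-01 -9.72000e-01  1.29021e+02]
 [ 0.00000e+00 -9.72000e-01 -2.35000e-01 -5.34645e+02]
 [-1.00000e+00 -0.00000e+00  0.00000e+00  4.04639e+02]
 [ 0.00000e+00  0.00000e+00  0.00000e+00  1.00000e+00]]
```

Emit:
{"op": "jog_arm", "data": {"moves": [[[10, -34, -50], 0], [[10, -34, -50], 0], [[10, -34, -50], 0], [[10, -34, -50], 0], [[10, -34, -50], 0], [[10, -34, -50], 0], [[5, -34, -50], 0], [[0, 0, 0], 0.12], [[0, 0, 0], 0.12], [[0, 0, 0], 0]], "gripper": 0, "grip_force": 20}}

```text
time_s: 2.9
position: [420.7, -211.6, 338.3]
orientation: [2.224, 1.567, -0.926]
contact_force: [-0.4, 0.7, -0.8]
grip_width: 0.999
```

```bash
cat >> h.py <<'E'
def look(cl,names,tag,zoff=0):
    T,s=toolT();p=cams.capture('wrist');im=p['pixels'][...,::-1].copy()
    for l in finder.cut_out(p,cl):
        c=mcen(l['pixels']);
        im[l['pixels']]=im[l['pixels']]//2+np.array([0,0,120],np.uint8);A=l['pixels'].sum()
        x0=s['position'][:2]
        out=[]
        for n in names:
            x,r=fit([(p,T,c)],n,zoff,x0=x0);d,z0,z1=DIM[n]
            h=cv2.contourArea(cv2.convexHull(proj(p,cyl(*x,d,z0+zoff,z1+zoff),T).astype(np.float32)))
            out.append((n,x.round(1).tolist(),round(float(A/h),2)))
        print(round(l['conf'],2),l['point'].round() if hasattr(l['point'],'round') else l['point'],A,min(out,key=lambda o:abs(np.log(o[2]))))
    cv2.imwrite(f'pics/{tag}.png',im)
LENS=['lens60','lens48','lens36','lens24'];NEST=['nest76','nest64','nest52','nest40']
E
python3 -c "
from h import *
look('lens60',LENS,'w1')
go(456,-174,300)"
```

```text
0.98 [63.2, 375.8] 1353 ('lens36', [561.8, -302.5], 0.94)
0.89 [192.0, 394.4] 670 ('lens24', [437.5, -323.5], 0.94)
0.73 [173.2, 241.2] 3427 ('lens60', [456.1, -175.7], 0.97)
0.58 [48.4, 250.5] 2297 ('lens48', [575.5, -185.0], 0.95)
t 3.0 pos [ 420.5 -211.9  338.3] shift [ 38.2 -38.2 -35.2] jaw [-0.007 -1.     0.003] ax [ 0.002  -0.0027 -1.    ] j [-0.54  0.19  1.82 -0.    1.13  1.03] w 93.8
```

View pics/w1.png

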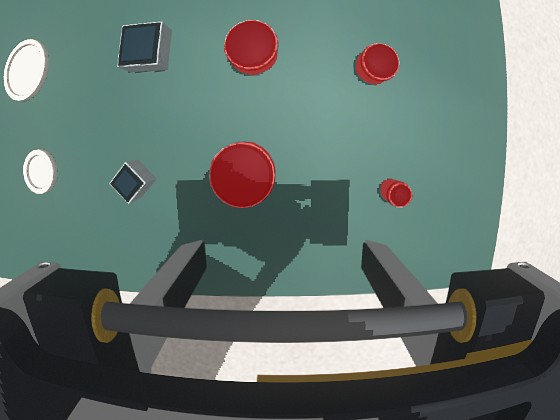

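The wrist view shows all four lenses masked correctly: lens60 at about (243,175), lens48 at (251,48), lens36 at (376,63) and lens24 at (394,192). Their positions agree with the fixed cameras within 3 mm, so I'm picking lens60.

Emit:
{"op": "jog_arm", "data": {"moves": [[[0, -19, -18], 0], [[0, -18, -18], 0], [[0, 0, 0], 0], [[25, 0, 0], 0], [[25, 0, 0], 0], [[25, 0, 0], 0], [[25, 0, 0], 0], [[0, 0, 0], 0]]}}

```text
time_s: 4.0
position: [454.8, -178.9, 236.5]
orientation: [2.224, 1.566, -0.915]
contact_force: [-0.3, 0.3, 0.6]
grip_width: 1.0
```

```bash
python3 -c "
from h import *
go(456,-175.5,207)
p=cams.capture('wrist');cv2.imwrite('pics/w2.png',p['pixels'][...,::-1])"
```

```text
t 4.0 pos [ 454.8 -178.9  236.5] shift [29.5 -3.6 -1.1] jaw [ 0.003 -1.     0.004] ax [ 0.0031 -0.0041 -1.    ] j [-0.45  0.38  1.85 -0.    0.91  1.12] w 94.0
```

View pics/w2.png

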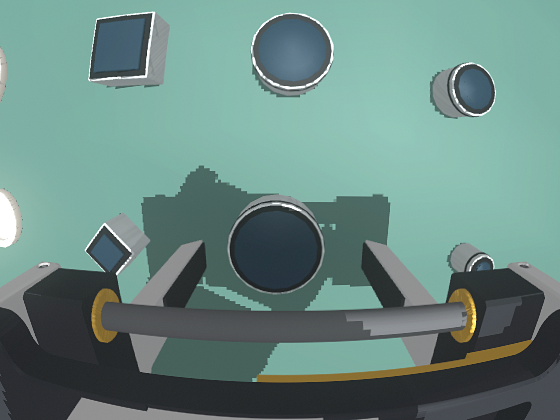

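Lens60 sits between the fingers, centred about 9 px left of the finger mid-line, which matches the 3.6 mm still to go.

Emit:
{"op": "jog_arm", "data": {"moves": [[[0, -3.6, -1], 0], [[10, 0, 0], 0], [[10, 0, 0], 0], [[9, 0, 0], 0], [[0, 0, 0], 0]]}}

```text
time_s: 4.68
position: [456.6, -175.9, 209.0]
orientation: [2.454, 1.561, -0.684]
contact_force: [-0.1, 0.8, 0.1]
grip_width: 0.998
```

```bash
python3 -c "
from h import *
go(456,-175.5,207)"
```

```text
t 4.67 pos [ 456.6 -175.9  209. ] shift [ 1.9 -0.4  0.6] jaw [ 0.003 -1.     0.006] ax [ 0.0079 -0.0064 -0.9999] j [-0.44  0.43  1.86 -0.    0.84  1.13] w 93.8
```

Emit:
{"op": "jog_arm", "data": {"moves": [[[2, 0, 0], 0], [[0, 0, 0], 0], [[0, 0, 0], 0], [[0, 0, 0], 0], [[0, 0, 0], 0], [[0, 0, 0], 0], [[0, 0, 0], 0], [[0, 0, 0], 0]], "gripper": 1, "grip_force": 20}}

```text
time_s: 5.68
position: [456.7, -176.0, 207.2]
orientation: [2.464, 1.56, -0.674]
contact_force: [-0.5, -0.0, -1.2]
grip_width: 0.635
```

```bash
python3 -c "
from h import *
go(456,-175.5,207);s=status.sense();print(s['contact_force'])"
```

```text
t 5.67 pos [ 456.7 -176.   207.2] shift [ 0.2 -0.5  0.7] jaw [ 0.003 -1.     0.007] ax [ 0.0084 -0.0067 -0.9999] j [-0.44  0.44  1.86 -0.    0.84  1.13] w 59.7
[-0.45244508 -0.03737016 -1.16214787]
```

Emit:
{"op": "jog_arm", "data": {"moves": [[[-10, 0, 0], 0], [[-20, 0, 0], 0], [[-25, 0, 0], 0], [[-25, 0, 0], 0], [[-10, -15, 0], 0], [[0, -30, 0], 0], [[0, -40, 0], 0], [[0, -40, 0], 0], [[0, -40, 0], 0], [[0, -40, 0], 0]]}}

```text
time_s: 6.92
position: [453.4, 38.0, 300.6]
orientation: [2.483, 1.56, -0.659]
contact_force: [1.2, 0.6, -0.1]
grip_width: 0.635
```

```bash
python3 -c "
from h import *
go(464,211,280);look('nest76',NEST,'w3')"
```

```text
t 6.92 pos [453.4  38.  300.6] shift [  19.5 -173.2  -10.5] jaw [-0.    -1.     0.007] ax [ 0.0084 -0.0065 -0.9999] j [ 0.    0.21  1.9  -0.01  1.03  1.58] w 59.7
0.82 [76.8, 87.8] 3033 ('nest52', [593.6, 224.3], 0.97)
0.73 [58.1, 212.3] 5839 ('nest64', [597.2, 99.3], 0.96)
0.58 [206.2, 102.4] 5569 ('nest76', [464.6, 211.8], 0.96)
```

View pics/w3.png

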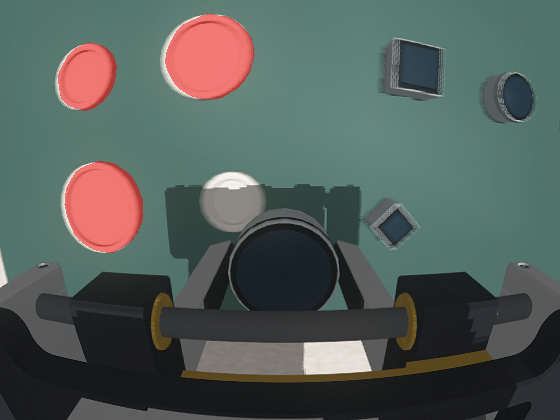

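Lens60 is held at (285,265), and nest76 shows at (102,206). Carrying it over.

Emit:
{"op": "jog_arm", "data": {"moves": [[[0, -40, -3], 0], [[0, -40, -3], 0], [[0, -40, -3], 0], [[0, -35, -2], 0], [[0, -15, 0], 0], [[0, 0, 0], 0], [[0, 0, 0], 0]]}}

```text
time_s: 7.9
position: [462.0, 213.4, 298.3]
orientation: [2.195, 1.561, -0.943]
contact_force: [0.5, -0.3, -1.0]
grip_width: 0.633
```

```bash
python3 -c "
from h import *
go(464.5,211.5,230);"
```

```text
t 7.9 pos [462.  213.4 298.3] shift [68.3  1.4 -2.1] jaw [ 0.003 -1.     0.008] ax [ 0.0056 -0.0077 -1.    ] j [ 0.36  0.33  1.75 -0.01  1.06  1.93] w 59.5
```

Emit:
{"op": "jog_arm", "data": {"moves": [[[20, 2, -2], 0], [[25, 0, 0], 0], [[20, 0, 0], 0], [[8, 0, 0], 0], [[0, 0, 0], 0], [[0, 0, 0], 0]]}}

```text
time_s: 8.65
position: [465.5, 205.8, 225.2]
orientation: [2.408, 1.56, -0.737]
contact_force: [-0.4, -0.3, -0.7]
grip_width: 0.63
```

```bash
python3 -c "
from h import *
go(464.5,211.5,212.5);print(status.sense()['contact_force']);
for n in ('scene','side'): cv2.imwrite(f'pics/{n}2.png',cams.capture(n)['pixels'][...,::-1])
"
```

```text
t 8.65 pos [465.5 205.8 225.2] shift [12.7 -5.8  1.1] jaw [-0.003 -1.     0.007] ax [ 0.008  -0.0073 -0.9999] j [ 0.35  0.44  1.8  -0.01  0.9   1.93] w 59.2
[-0.3749247  -0.2948076  -0.72755185]
```

View pics/scene2.png

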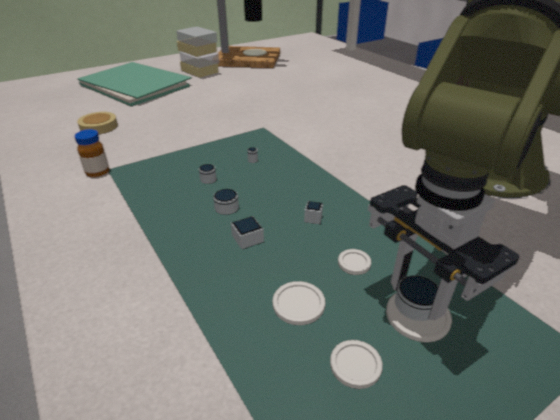

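The scene camera shows lens60 held over nest76, around (420,295). I'll correct y and lower it.

Emit:
{"op": "jog_arm", "data": {"moves": [[[0, -5.5, 0], 0], [[0, 0, 0], 0], [[4, 0, 0], 0], [[4, 0, 0], 0], [[2, 0, 0], 0], [[0, 0, 0], 0]]}}

```text
time_s: 9.5
position: [465.5, 212.0, 215.0]
orientation: [2.483, 1.559, -0.661]
contact_force: [-0.8, 0.9, -1.2]
grip_width: 0.634
```

```bash
python3 -c "
from h import *
go(464.5,211.5,212.5);print(status.sense()['contact_force']);
"
```

```text
t 9.5 pos [465.5 212.  215. ] shift [2.5 0.5 1. ] jaw [-0.002 -1.     0.007] ax [ 0.0089 -0.0069 -0.9999] j [ 0.36  0.46  1.79 -0.01  0.88  1.94] w 59.6
[-0.75827118  0.91962206 -1.24406868]
```

Emit:
{"op": "jog_arm", "data": {"moves": [[[1, 0, 0], 0], [[1, 0, 0], 0], [[0.6, 0, 0], 0], [[0, 0, 0], 0], [[0, 0, 0], 0]]}}

```text
time_s: 10.12
position: [465.6, 212.0, 212.4]
orientation: [2.501, 1.559, -0.643]
contact_force: [-0.2, -0.5, -1.1]
grip_width: 0.636
```

```bash
python3 -c "
from h import *
go(464.5,211.5,212.5);print(status.sense()['contact_force']);
"
```

```text
t 10.12 pos [465.6 212.  212.4] shift [-0.2  0.5  1.1] jaw [-0.002 -1.     0.007] ax [ 0.0092 -0.0069 -0.9999] j [ 0.36  0.47  1.79 -0.01  0.87  1.94] w 59.8
[-0.18256799 -0.47284498 -1.08351047]
```

Emit:
{"op": "jog_arm", "data": {"moves": [[[0.4, 0, 0], 0], [[0, 0, 0], 0]]}}

```text
time_s: 10.38
position: [465.7, 211.9, 212.2]
orientation: [2.515, 1.559, -0.629]
contact_force: [-0.0, -0.1, -0.4]
grip_width: 0.633
```

Emit:
{"op": "jog_arm", "data": {"moves": [[[0, 0, 0], 0], [[0, 0, 0], 0], [[0, 0, 0], 0], [[0, 0, 0], 0], [[-10, 0, 0], 0], [[-20, 0, 0], 0], [[-30, 0, 0], 0], [[-30, 0, 0], 0], [[0, 0, 0], 0]], "gripper": 0}}

```text
time_s: 11.5
position: [464.7, 212.6, 307.4]
orientation: [2.628, 1.558, -0.516]
contact_force: [0.6, -0.2, -0.9]
grip_width: 1.002
```

```bash
python3 -c "
from h import *
go(575.5,-183.5,300);look('lens60',LENS,'w4',5)
"
```

```text
t 11.5 pos [464.7 212.6 307.4] shift [  11.1  395.8 -111.5] jaw [-0.002 -1.     0.006] ax [ 0.0109 -0.0062 -0.9999] j [ 0.36  0.32  1.74 -0.01  1.08  1.94] w 94.2
0.64 [221.0, 285.1] 4404 ('lens60', [465.4, 210.0], 0.99)
```

View pics/w4.png

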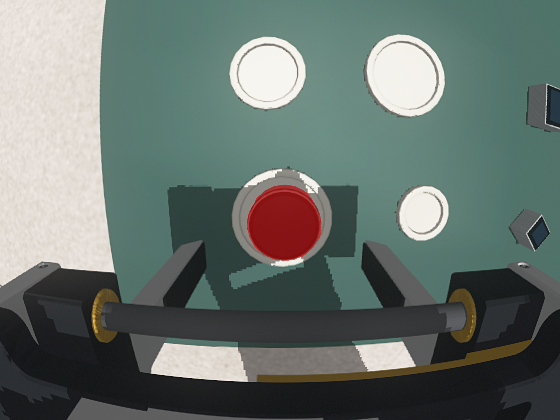

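Lens60 lies in nest76, with its mask centred at (285,221), which works out to (465.4, 210) mm. Next is lens48.

Emit:
{"op": "jog_arm", "data": {"moves": [[[0, 55, -15], 0], [[0, 56, -16], 0], [[0, 56, -16], 0], [[0, 56, -16], 0], [[0, 56, -16], 0], [[0, 56, -16], 0], [[0, 56, -16], 0], [[0, 0, 0], 0]]}}

```text
time_s: 12.6
position: [576.4, -190.8, 297.7]
orientation: [0.641, 1.562, -2.5]
contact_force: [-0.3, 1.1, -0.2]
grip_width: 1.001
```

```bash
cat >> h.py <<'E'
def go(x,y,z):
    # grasp point to x,y ; TCP height z
    T,s=toolT();a=T[:3,0];d=np.array([x,y,z])-s['position'];d[:2]-=180.4*a[:2]
    print('t',round(s['time_s'],2),'pos',s['position'].round(1),'shift',(T[:3,:3].T@d).round(1),'jaw',T[:3,1].round(3),'ax',a.round(4),'j',s['joint_pos'].round(2),'w',round(s['grip_width']*94,1),'F',s['contact_force'].round(1))
E
python3 -c "
from h import *
go(575.5,-183.5,207);look('lens60',LENS,'w5')
"
```

```text
t 12.6 pos [ 576.4 -190.8  297.7] shift [90.6 -8.7 -1.1] jaw [ 0.001 -1.     0.005] ax [-0.0071 -0.0053 -1.    ] j [-0.38  0.53  1.46 -0.01  1.16  1.19] w 94.1 F [-0.3  1.1 -0.2]
0.77 [218.5, 270.9] 3050 ('lens48', [576.2, -184.8], 0.98)
0.76 [349.6, 402.7] 215 ('lens24', [431.8, -317.8], 0.3)
0.66 [233.3, 404.8] 1688 ('lens36', [561.9, -302.5], 0.96)
```

View pics/w5.png

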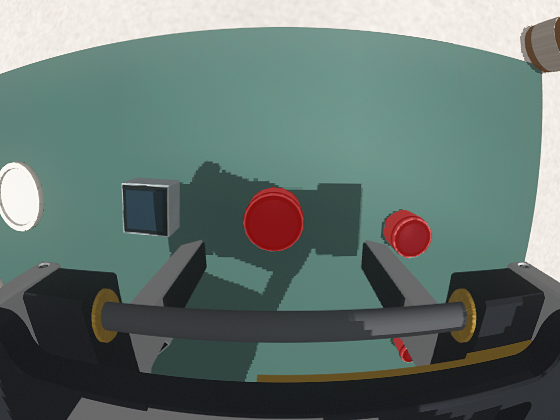

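Lens48 is at (273,219), between the finger lines, with mount44 clear at (150,208).

Emit:
{"op": "jog_arm", "data": {"moves": [[[15, -7.7, -1], 0], [[25, 0, 0], 0], [[20, 0, 0], 0], [[10, 0, 0], 0], [[0, 0, 0], 0]]}}

```text
time_s: 13.32
position: [575.9, -172.2, 222.1]
orientation: [0.25, 1.559, -2.88]
contact_force: [-0.5, -0.3, -0.5]
grip_width: 0.998
```

```bash
python3 -c "
from h import *
go(576,-184.5,207)"
```

```text
t 13.32 pos [ 575.9 -172.2  222.1] shift [15.1 11.7 -2.2] jaw [ 0.011 -1.     0.003] ax [-0.0111 -0.003  -0.9999] j [-0.35  0.61  1.52 -0.01  1.02  1.21] w 93.8 F [-0.5 -0.3 -0.5]
```

Emit:
{"op": "jog_arm", "data": {"moves": [[[0, 6, -1], 0], [[0, 5, -1], 0], [[0, 0, 0], 0], [[0, 0, 0], 0]]}}

```text
time_s: 13.82
position: [578.5, -183.9, 224.1]
orientation: [0.451, 1.562, -2.68]
contact_force: [0.1, -0.6, -0.7]
grip_width: 0.999
```

```bash
python3 -c "
from h import *
go(576,-184.5,207)"
```

```text
t 13.82 pos [ 578.5 -183.9  224.1] shift [17.1 -0.2  0.9] jaw [ 0.011 -1.     0.004] ax [-0.0082 -0.0041 -1.    ] j [-0.37  0.62  1.5  -0.01  1.02  1.2 ] w 93.9 F [ 0.1 -0.6 -0.7]
```

Emit:
{"op": "jog_arm", "data": {"moves": [[[6, 0, 0], 0], [[6, 0, 0], 0], [[4, 0, 0], 0], [[1, 0, 0], 0], [[0, 0, 0], 0]]}}

```text
time_s: 14.45
position: [578.3, -183.8, 205.5]
orientation: [0.398, 1.561, -2.732]
contact_force: [-0.6, -1.0, 0.3]
grip_width: 1.003
```

```bash
python3 -c "
from h import *
go(576,-184.5,207)"
```

```text
t 14.45 pos [ 578.3 -183.8  205.5] shift [-1.5 -0.   0.7] jaw [ 0.011 -1.     0.004] ax [-0.0088 -0.0038 -1.    ] j [-0.37  0.65  1.51 -0.01  0.99  1.2 ] w 94.3 F [-0.6 -1.   0.3]
```

Emit:
{"op": "jog_arm", "data": {"moves": [[[-1.5, 0, 0], 0], [[0, 0, 0], 0], [[0, 0, 0], 0], [[0, 0, 0], 0], [[0, 0, 0], 0], [[0, 0, 0], 0], [[0, 0, 0], 0], [[0, 0, 0], 0]], "gripper": 1}}

```text
time_s: 15.45
position: [578.4, -183.8, 207.6]
orientation: [0.463, 1.562, -2.668]
contact_force: [-0.4, -0.4, 1.2]
grip_width: 0.507
```

Emit:
{"op": "jog_arm", "data": {"moves": [[[0, 0, 0], 0], [[-10, 0, 0], 0], [[-20, 0, 0], 0], [[-25, 0, 0], 0], [[-25, 0, 0], 0], [[-15, 0, 0], 0], [[0, 0, 0], 0], [[0, 0, 0], 0]]}}

```text
time_s: 16.45
position: [578.9, -183.3, 310.6]
orientation: [0.717, 1.563, -2.414]
contact_force: [0.5, 0.0, -0.8]
grip_width: 0.511
```

```bash
python3 -c "
from h import *
go(597.2,99.5,300)
p=cams.capture('wrist');cv2.imwrite('pics/w6.png',p['pixels'][...,::-1])"
```

```text
t 16.45 pos [ 578.9 -183.3  310.6] shift [   9.1 -283.5  -22.6] jaw [ 0.011 -1.     0.005] ax [-0.0056 -0.005  -1.    ] j [-0.37  0.51  1.45 -0.01  1.18  1.2 ] w 48.0 F [ 0.5  0.  -0.8]
```

View pics/w6.png

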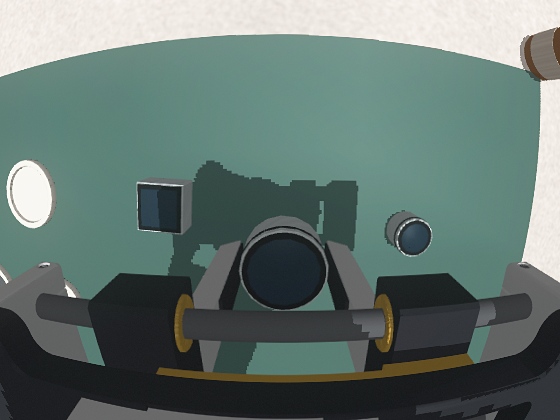

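Lens48 is held (opening 48 mm) at (285,268). Carrying it to nest64.

Emit:
{"op": "jog_arm", "data": {"moves": [[[0, -15, -2], 0], [[0, -30, -3], 0], [[0, -40, -3], 0], [[0, -40, -3], 0], [[0, -40, -3], 0], [[0, -40, -3], 0], [[0, -35, -3], 0], [[0, -20, -2], 0], [[0, 0, 0], 0], [[0, 0, 0], 0]]}}

```text
time_s: 17.75
position: [597.0, 90.8, 303.1]
orientation: [0.216, 1.555, -2.913]
contact_force: [-0.2, -0.0, -0.7]
grip_width: 0.502
```

```bash
python3 -c "
from h import *
go(597.2,99.5,230);look('nest64',NEST,'w7')"
```

```text
t 17.75 pos [597.   90.8 303.1] shift [73.  -9.6 -4.2] jaw [ 0.012 -1.     0.003] ax [-0.0154 -0.0036 -0.9999] j [ 0.09  0.52  1.46 -0.    1.18  1.65] w 47.2 F [-0.2 -0.  -0.7]
0.91 [198.3, 269.3] 4308 ('nest52', [606.8, 101.9], 0.95)
0.88 [212.4, 142.0] 3475 ('nest52', [593.2, 224.0], 0.96)
0.58 [346.3, 293.0] 411 ('nest40', [449.9, 78.3], 0.22)
```

Emit:
{"op": "jog_arm", "data": {"moves": [[[0, -6, -3], 0], [[0, -3, -1], 0], [[0, 0, 0], 0], [[20, 0, 0], 0], [[20, 0, 0], 0], [[20, 0, 0], 0], [[10, 0, 0], 0], [[0, 0, 0], 0], [[0, 0, 0], 0]]}}

```text
time_s: 18.98
position: [600.8, 98.1, 232.9]
orientation: [0.25, 1.558, -2.882]
contact_force: [0.2, -0.9, -0.7]
grip_width: 0.51
```

```bash
python3 -c "
from h import *
go(597.2,99.5,212.5)"
```

```text
t 18.98 pos [600.8  98.1 232.9] shift [20.4 -2.   1.1] jaw [ 0.009 -1.     0.003] ax [-0.0125 -0.0033 -0.9999] j [ 0.1   0.61  1.49 -0.    1.05  1.66] w 47.9 F [ 0.2 -0.9 -0.7]
```

Emit:
{"op": "jog_arm", "data": {"moves": [[[0, -2, 1], 0], [[0, 0, 0], 0], [[6, 0, 0], 0], [[6, 0, 0], 0], [[4, 0, 0], 0], [[2, 0, 0], 0], [[0, 0, 0], 0], [[0, 0, 0], 0]]}}

```text
time_s: 19.98
position: [599.8, 100.2, 214.8]
orientation: [0.274, 1.56, -2.858]
contact_force: [-0.7, -0.7, -0.4]
grip_width: 0.506
```

```bash
python3 -c "
from h import *
go(597.2,99.5,212.5)
p=cams.capture('side');cv2.imwrite('pics/s8.png',p['pixels'][...,::-1])"
```

```text
t 19.98 pos [599.8 100.2 214.8] shift [2.3 0.2 0.6] jaw [ 0.009 -1.     0.003] ax [-0.0108 -0.0032 -0.9999] j [ 0.11  0.64  1.5  -0.    1.01  1.67] w 47.6 F [-0.7 -0.7 -0.4]
```

View pics/s8.png

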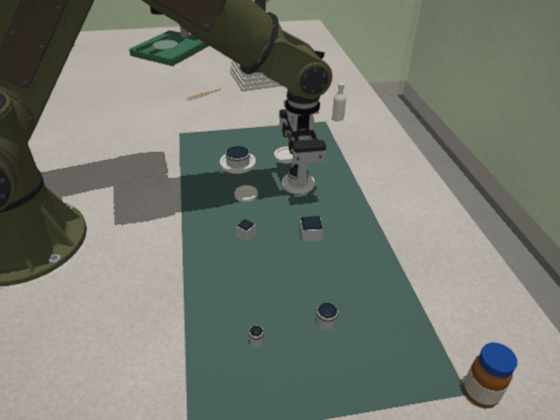

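The side view shows lens48 over nest64 at (298,183), and lens60 seated at (237,157). Final lowering, then release.

Emit:
{"op": "jog_arm", "data": {"moves": [[[1, 0, 0], 0], [[1, 0, 0], 0], [[0.6, 0, 0], 0], [[0, 0, 0], 0], [[0, 0, 0], 0]]}}

```text
time_s: 20.65
position: [599.8, 100.3, 212.6]
orientation: [0.288, 1.56, -2.844]
contact_force: [-0.9, -0.1, -0.9]
grip_width: 0.508
```

Emit:
{"op": "jog_arm", "data": {"moves": [[[0.2, 0, 0], 0], [[0, 0, 0], 0]]}}

```text
time_s: 20.9
position: [599.8, 100.3, 212.7]
orientation: [0.289, 1.56, -2.844]
contact_force: [-0.8, -0.7, 0.8]
grip_width: 0.501
```

Emit:
{"op": "jog_arm", "data": {"moves": [[[0, 0, 0], 0], [[0, 0, 0], 0], [[0, 0, 0], 0], [[0, 0, 0], 0], [[0, 0, 0], 0], [[-10, 0, 0], 0], [[-20, 0, 0], 0], [[-30, 0, 0], 0], [[-30, 0, 0], 0], [[0, 0, 0], 0]], "gripper": 0}}

```text
time_s: 22.15
position: [600.8, 100.6, 307.8]
orientation: [0.325, 1.562, -2.807]
contact_force: [-0.3, -0.4, 0.0]
grip_width: 1.001
```

```bash
python3 -c "
from h import *
go(562,-302.5,300);look('lens60',LENS,'w9',5)
"
```

```text
t 22.15 pos [600.8 100.6 307.8] shift [  9.3 402.1  41. ] jaw [ 0.01  -1.     0.003] ax [-0.0084 -0.0029 -1.    ] j [ 0.11  0.52  1.44 -0.    1.18  1.67] w 94.1 F [-0.3 -0.4  0. ]
0.92 [222.4, 281.2] 2814 ('lens48', [596.5, 98.9], 0.94)
0.74 [350.7, 178.6] 1210 ('lens36', [448.4, 207.5], 0.95)
```

View pics/w9.png

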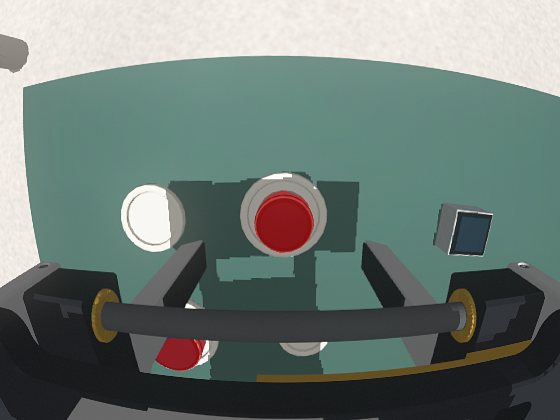

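Lens48 is centred in nest64, with its mask at (283,222). Next is lens36.

Emit:
{"op": "jog_arm", "data": {"moves": [[[0, 56, 5], 0], [[0, 56, 5], 0], [[0, 56, 6], 0], [[0, 56, 6], 0], [[0, 56, 6], 0], [[0, 56, 6], 0], [[0, 46, 5], 0], [[0, 15, 2], 0], [[0, 0, 0], 0]]}}

```text
time_s: 23.38
position: [560.4, -307.7, 294.0]
orientation: [-0.108, 1.542, 3.045]
contact_force: [-0.3, -0.1, 0.0]
grip_width: 1.001
```

```bash
python3 -c "
from h import *
go(562,-302.5,207);look('lens36',LENS,'w10')
"
```

```text
t 23.38 pos [ 560.4 -307.7  294. ] shift [86.8 -4.4 -9.4] jaw [ 0.012 -1.    -0.003] ax [-0.0291  0.0028 -0.9996] j [-0.56  0.6   1.35 -0.01  1.21  1.01] w 94.1 F [-0.3 -0.1  0. ]
0.87 [210.3, 278.5] 1777 ('lens36', [562.4, -302.5], 0.92)
0.54 [347.6, 297.2] 211 ('lens24', [422.4, -323.9], 0.26)
```

View pics/w10.png

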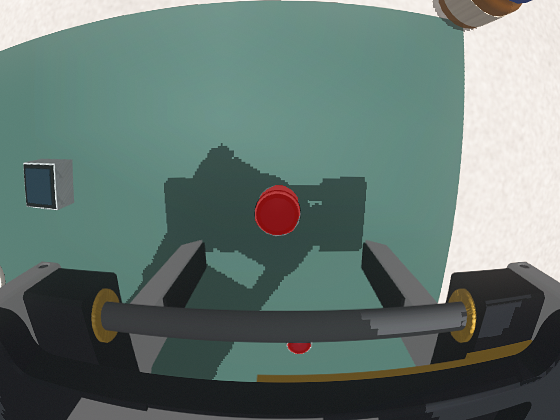

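Lens36 is at (277,210), centred between the fingers.

Emit:
{"op": "jog_arm", "data": {"moves": [[[0, -4, -9], 0], [[0, 0, 0], 0], [[20, 0, 0], 0], [[20, 0, 0], 0], [[15, 0, 0], 0], [[8, 0, 0], 0], [[0, 0, 0], 0], [[0, 0, 0], 0]]}}

```text
time_s: 24.48
position: [569.4, -297.9, 226.2]
orientation: [-0.128, 1.541, 3.032]
contact_force: [0.4, 0.2, -0.1]
grip_width: 1.005
```

```bash
python3 -c "
from h import *
go(562.2,-302.5,207)"
```

```text
t 24.48 pos [ 569.4 -297.9  226.2] shift [19.3  5.2  1.4] jaw [ 0.018 -1.    -0.004] ax [-0.0297  0.0033 -0.9996] j [-0.54  0.69  1.38 -0.01  1.1   1.02] w 94.5 F [ 0.4  0.2 -0.1]
```

Emit:
{"op": "jog_arm", "data": {"moves": [[[0, 5, 1.5], 0], [[0, 0, 0], 0], [[6, 0, 0], 0], [[6, 0, 0], 0], [[4, 0, 0], 0], [[2, 0, 0], 0], [[0, 0, 0], 0]]}}

```text
time_s: 25.35
position: [567.4, -303.4, 207.9]
orientation: [-0.107, 1.542, 3.052]
contact_force: [-0.1, 0.8, 0.0]
grip_width: 1.002
```

```bash
python3 -c "
from h import *
go(562.2,-302.5,207)"
```

```text
t 25.35 pos [ 567.4 -303.4  207.9] shift [ 0.9 -0.4  0.1] jaw [ 0.018 -1.    -0.003] ax [-0.0285  0.0025 -0.9996] j [-0.55  0.72  1.38 -0.01  1.07  1.01] w 94.1 F [-0.1  0.8  0. ]
```

Emit:
{"op": "jog_arm", "data": {"moves": [[[0.6, 0, 0], 0], [[0, 0, 0], 0], [[0, 0, 0], 0], [[0, 0, 0], 0], [[0, 0, 0], 0], [[0, 0, 0], 0], [[0, 0, 0], 0], [[0, 0, 0], 0], [[0, 0, 0], 0]], "gripper": 1}}

```text
time_s: 26.48
position: [567.5, -303.4, 207.8]
orientation: [-0.094, 1.543, 3.066]
contact_force: [0.6, 0.4, -0.2]
grip_width: 0.38
```

Emit:
{"op": "jog_arm", "data": {"moves": [[[0, 0, 0], 0], [[-10, 0, 0], 0], [[-20, 0, 0], 0], [[-25, 0, 0], 0], [[-25, 0, 0], 0], [[-15, 0, 0], 0], [[0, 0, 0], 0], [[0, 0, 0], 0]]}}

```text
time_s: 27.48
position: [570.2, -303.4, 311.0]
orientation: [-0.042, 1.545, 3.118]
contact_force: [1.0, 0.5, -1.3]
grip_width: 0.379
```

```bash
python3 -c "
from h import *
go(594,224.5,300)
p=cams.capture('wrist');cv2.imwrite('pics/w11.png',p['pixels'][...,::-1])"
```

```text
t 27.48 pos [ 570.2 -303.4  311. ] shift [  10.6 -527.2  -38.2] jaw [ 0.018 -1.    -0.001] ax [-2.530e-02  6.000e-04 -9.997e-01] j [-0.54  0.6   1.32 -0.01  1.25  1.01] w 35.6 F [ 1.   0.5 -1.3]
```

View pics/w11.png

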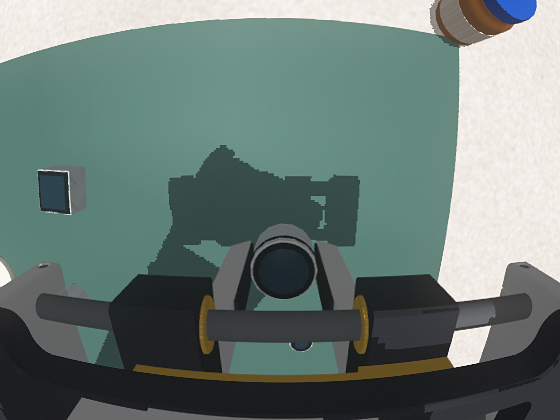

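Lens36 is held (opening 36 mm) at (283,268). Carrying it to nest52.

Emit:
{"op": "jog_arm", "data": {"moves": [[[0, -15, -2], 0], [[0, -30, -3], 0], [[0, -40, -3], 0], [[0, -40, -3], 0], [[0, -40, -3], 0], [[0, -40, -3], 0], [[0, -40, -3], 0], [[0, -40, -3], 0], [[0, -40, -3], 0], [[0, -40, -3], 0]]}}

```text
time_s: 28.78
position: [590.4, 79.5, 304.6]
orientation: [-0.135, 1.535, 3.024]
contact_force: [0.4, -0.8, -0.2]
grip_width: 0.379
```

```bash
python3 -c "
from h import *
go(594,224.5,300);look('nest64',NEST,'w12')"
```

```text
t 28.77 pos [590.4  79.5 304.6] shift [   4.8 -144.   -12.7] jaw [ 0.017 -1.    -0.005] ax [-0.0356  0.0042 -0.9994] j [0.07 0.5  1.48 0.01 1.19 1.62] w 35.6 F [ 0.4 -0.8 -0.2]
0.87 [170.1, 260.6] 2840 ('nest40', [606.1, 98.8], 0.92)
0.62 [304.7, 285.4] 458 ('nest40', [485.6, 77.9], 0.21)
0.58 [195.2, 132.1] 3447 ('nest52', [593.3, 224.2], 0.98)
```

Emit:
{"op": "jog_arm", "data": {"moves": [[[0, -35, -3], 0], [[0, -35, -3], 0], [[0, -35, -3], 0], [[0, -20, -2], 0], [[0, -8, 0], 0], [[0, 0, 0], 0], [[0, 0, 0], 0]]}}

```text
time_s: 29.75
position: [597.3, 217.2, 302.1]
orientation: [-0.088, 1.53, 3.074]
contact_force: [-0.0, -0.2, -1.3]
grip_width: 0.376
```

```bash
python3 -c "
from h import *
go(593.7,224.3,235)"
```

```text
t 29.75 pos [597.3 217.2 302.1] shift [66.9 -6.3 -6.5] jaw [ 0.02  -1.    -0.004] ax [-0.0402  0.0027 -0.9992] j [0.29 0.59 1.36 0.01 1.24 1.84] w 35.3 F [-0.  -0.2 -1.3]
```

Emit:
{"op": "jog_arm", "data": {"moves": [[[0, -6, -6], 0], [[0, 0, 0], 0], [[15, 0, 0], 0], [[20, 0, 0], 0], [[20, 0, 0], 0], [[10, 0, 0], 0], [[0, 0, 0], 0], [[0, 0, 0], 0]]}}

```text
time_s: 30.75
position: [600.8, 221.9, 232.2]
orientation: [-0.072, 1.529, 3.087]
contact_force: [1.0, -0.6, -0.1]
grip_width: 0.377
```

```bash
python3 -c "
from h import *
go(593.7,224.3,213)"
```

```text
t 30.75 pos [600.8 221.9 232.2] shift [19.2 -1.9 -1.2] jaw [ 0.018 -1.    -0.003] ax [-0.0414  0.0023 -0.9991] j [0.3  0.68 1.38 0.02 1.12 1.84] w 35.5 F [ 1.  -0.6 -0.1]
```

Emit:
{"op": "jog_arm", "data": {"moves": [[[0, -2, -1], 0], [[0, 0, 0], 0], [[6, 0, 0], 0], [[6, 0, 0], 0], [[4, 0, 0], 0], [[1, 0, 0], 0], [[0, 0, 0], 0], [[0, 0, 0], 0]]}}

```text
time_s: 31.75
position: [601.4, 224.2, 215.3]
orientation: [-0.09, 1.531, 3.07]
contact_force: [-0.9, -1.0, -1.0]
grip_width: 0.378
```

```bash
python3 -c "
from h import *
go(593.7,224.3,212.8)
p=cams.capture('side');cv2.imwrite('pics/s13.png',p['pixels'][...,::-1])
p=cams.capture('scene');cv2.imwrite('pics/c13.png',p['pixels'][...,::-1])"
```

```text
t 31.75 pos [601.4 224.2 215.3] shift [2.5 0.4 0.4] jaw [ 0.018 -1.    -0.004] ax [-0.0396  0.0029 -0.9992] j [0.3  0.71 1.38 0.02 1.09 1.84] w 35.6 F [-0.9 -1.  -1. ]
```

View pics/c13.png

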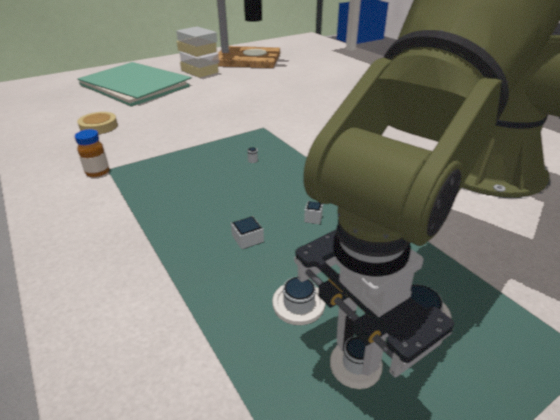

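Lens36 is just above the nest52 floor at (358,358), with lens48 seated at (298,297). Finishing the lowering.

Emit:
{"op": "jog_arm", "data": {"moves": [[[1, 0, 0], 0], [[1, 0, 0], 0], [[0.6, 0, 0], 0], [[0, 0, 0], 0], [[0, 0, 0], 0]]}}

```text
time_s: 32.48
position: [601.3, 224.2, 212.9]
orientation: [-0.094, 1.532, 3.066]
contact_force: [-0.7, 0.4, -0.4]
grip_width: 0.381
```

Emit:
{"op": "jog_arm", "data": {"moves": [[[0.2, 0, 0], 0], [[0, 0, 0], 0]]}}

```text
time_s: 32.72
position: [601.3, 224.2, 212.9]
orientation: [-0.093, 1.532, 3.066]
contact_force: [-1.4, 0.1, 1.4]
grip_width: 0.38
```

Emit:
{"op": "jog_arm", "data": {"moves": [[[0, 0, 0], 0], [[0, 0, 0], 0], [[0, 0, 0], 0], [[0, 0, 0], 0], [[0, 0, 0], 0], [[-10, 0, 0], 0], [[-20, 0, 0], 0], [[-30, 0, 0], 0], [[-30, 0, 0], 0], [[0, 0, 0], 0]], "gripper": 0}}

```text
time_s: 33.98
position: [605.1, 223.9, 310.9]
orientation: [-0.137, 1.535, 3.023]
contact_force: [-0.6, -0.3, -0.3]
grip_width: 1.002
```

```bash
python3 -c "
from h import *
go(437.5,-323,300);look('lens60',LENS,'w14',5)
"
```

```text
t 33.98 pos [605.1 223.9 310.9] shift [ 14.2 544.8 170.6] jaw [ 0.018 -1.    -0.005] ax [-0.0352  0.0042 -0.9994] j [0.3  0.6  1.32 0.01 1.26 1.84] w 94.2 F [-0.6 -0.3 -0.3]
0.89 [218.2, 420.4] 2523 ('lens48', [596.6, 99.3], 0.94)
0.66 [219.7, 282.4] 1676 ('lens36', [593.4, 224.1], 0.95)
0.61 [352.1, 293.7] 1369 ('lens36', [447.2, 209.5], 1.03)
```

View pics/w14.png

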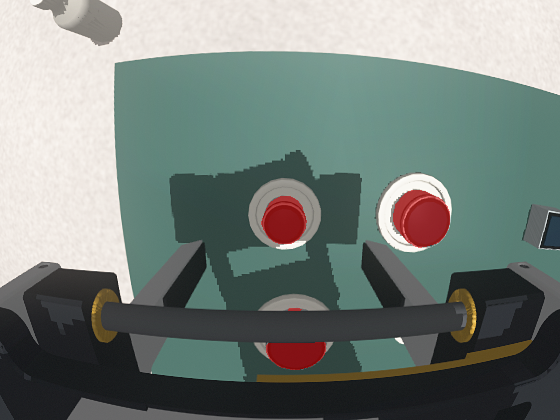

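Lens36 is in nest52, with its mask at (284,220). Next is lens24.

Emit:
{"op": "jog_arm", "data": {"moves": [[[0, 40, 13], 0], [[0, 45, 14], 0], [[0, 45, 14], 0], [[0, 45, 14], 0], [[0, 45, 14], 0], [[0, 45, 14], 0], [[0, 45, 14], 0], [[0, 45, 14], 0], [[0, 45, 14], 0], [[0, 45, 14], 0]]}}

```text
time_s: 35.33
position: [467.5, -234.4, 301.4]
orientation: [-0.108, 1.513, 3.056]
contact_force: [0.6, -0.3, 0.1]
grip_width: 1.0
```

```bash
python3 -c "
from h import *
go(437.5,-323,300)"
```

```text
t 35.33 pos [ 467.5 -234.4  301.4] shift [ 2.  89.  21.6] jaw [ 0.023 -1.    -0.006] ax [-0.0575  0.0049 -0.9983] j [-0.53  0.36  1.7  -0.03  1.14  1.03] w 94.0 F [ 0.6 -0.3  0.1]
```

Emit:
{"op": "jog_arm", "data": {"moves": [[[0, 30, 7], 0], [[0, 30, 7], 0], [[0, 20, 6], 0], [[0, 5, 2], 0], [[0, 0, 0], 0], [[0, 0, 0], 0]]}}

```text
time_s: 36.08
position: [445.1, -323.2, 297.7]
orientation: [-0.177, 1.506, 2.985]
contact_force: [0.7, 1.2, -0.6]
grip_width: 0.998
```

```bash
python3 -c "
from h import *
go(437.5,-323,230);look('lens24',LENS,'w15')"
```

```text
t 36.08 pos [ 445.1 -323.2  297.7] shift [67.3  2.4 -8.1] jaw [ 0.02  -1.    -0.011] ax [-0.0636  0.01   -0.9979] j [-0.69  0.42  1.62 -0.04  1.16  0.88] w 93.8 F [ 0.7  1.2 -0.6]
```

View pics/w15.png

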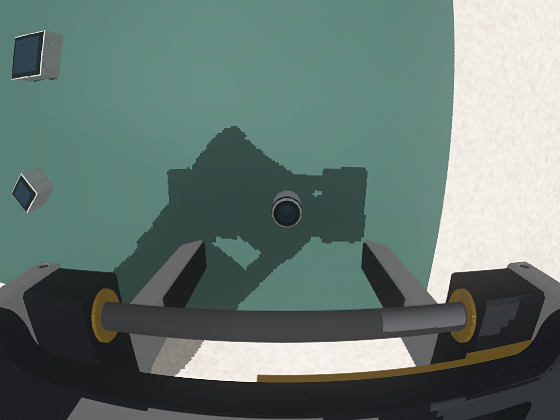

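Lens24 is at (287,209) and the network missed it this time, so I'm measuring from that pixel.

```bash
python3 -c "
from h import *
T,s=toolT();p=cams.capture('wrist')
x,r=fit([(p,T,np.array([287,208.5]))],'lens24',0,x0=s['position'][:2]);print(x)
print([(l['conf'],l['point']) for l in finder.cut_out(p,'lens24')])
go(x[0],x[1],230)"
```

```text
[ 437.71644037 -323.84848899]
[(0.79, [206.9, 283.5])]
t 36.27 pos [ 445.  -323.5  297.9] shift [67.5  2.9 -8.3] jaw [ 0.02  -1.    -0.011] ax [-0.0633  0.0097 -0.9979] j [-0.69  0.42  1.62 -0.04  1.16  0.87] w 94.0 F [ 0.1  0.  -0.5]
```

Emit:
{"op": "jog_arm", "data": {"moves": [[[0, 2, -8], 0], [[0, 0, 0], 0], [[15, 0, 0], 0], [[20, 0, 0], 0], [[20, 0, 0], 0], [[10, 0, 0], 0], [[0, 0, 0], 0], [[0, 0, 0], 0]]}}

```text
time_s: 37.28
position: [449.1, -324.2, 227.8]
orientation: [-0.184, 1.505, 2.978]
contact_force: [-0.4, -0.6, 0.2]
grip_width: 1.001
```

```bash
python3 -c "
from h import *
go(437.6,-323.5,207);look('lens24',LENS,'w16')"
```

```text
t 37.27 pos [ 449.1 -324.2  227.8] shift [20.7  1.5 -1.4] jaw [ 0.02  -1.    -0.012] ax [-0.0644  0.0106 -0.9979] j [-0.69  0.53  1.65 -0.04  1.02  0.88] w 94.1 F [-0.4 -0.6  0.2]
0.96 [243.8, 283.4] 1632 ('lens24', [437.8, -323.2], 0.9)
```

Emit:
{"op": "jog_arm", "data": {"moves": [[[0, 1.2, -1.2], 0], [[0, 0, 0], 0], [[7, 0, 0], 0], [[7, 0, 0], 0], [[4, 0, 0], 0], [[2, 0, 0], 0], [[0, 0, 0], 0], [[0, 0, 0], 0]]}}

```text
time_s: 38.38
position: [449.2, -325.3, 207.1]
orientation: [-0.173, 1.507, 2.99]
contact_force: [0.7, -0.6, -0.1]
grip_width: 1.0
```

```bash
python3 -c "
from h import *
go(437.6,-323.3,207)"
```

```text
t 38.38 pos [ 449.2 -325.3  207.1] shift [ 0.1 -0.3  0.1] jaw [ 0.02  -1.    -0.011] ax [-0.0633  0.0097 -0.9979] j [-0.69  0.56  1.66 -0.04  0.98  0.88] w 94.0 F [ 0.7 -0.6 -0.1]
```

Emit:
{"op": "jog_arm", "data": {"moves": [[[0, 0, 0], 0], [[0, 0, 0], 0], [[0, 0, 0], 0], [[0, 0, 0], 0], [[0, 0, 0], 0], [[0, 0, 0], 0], [[0, 0, 0], 0], [[0, 0, 0], 0], [[0, 0, 0], 0], [[0, 0, 0], 0]], "gripper": 1, "grip_force": 15}}

```text
time_s: 39.62
position: [449.2, -325.4, 207.5]
orientation: [-0.167, 1.507, 2.995]
contact_force: [-0.6, -0.0, 0.2]
grip_width: 0.252
```

Emit:
{"op": "jog_arm", "data": {"moves": [[[0, 0, 0], 0], [[-10, 0, 0], 0], [[-20, 0, 0], 0], [[-25, 0, 0], 0], [[-25, 0, 0], 0], [[-15, 0, 0], 0], [[0, 0, 0], 0], [[0, 0, 0], 0]]}}

```text
time_s: 40.62
position: [455.3, -326.1, 307.0]
orientation: [-0.168, 1.507, 2.994]
contact_force: [0.4, -0.2, -0.1]
grip_width: 0.247
```

```bash
python3 -c "
from h import *
go(469,78,300)
p=cams.capture('wrist');cv2.imwrite('pics/w17.png',p['pixels'][...,::-1])"
```

```text
t 40.62 pos [ 455.3 -326.1  307. ] shift [   9.1 -401.7  -34. ] jaw [ 0.021 -1.    -0.011] ax [-0.0628  0.0093 -0.998 ] j [-0.68  0.43  1.59 -0.03  1.18  0.88] w 23.2 F [ 0.4 -0.2 -0.1]
```

View pics/w17.png

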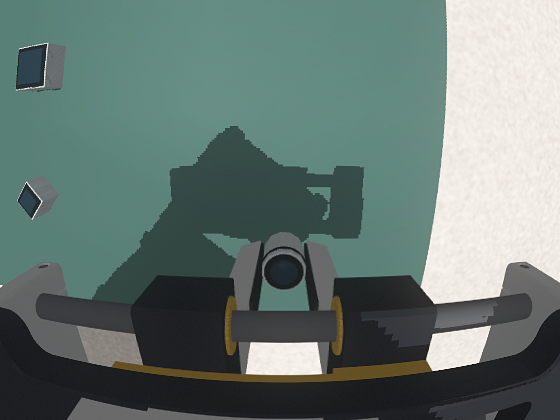

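Lens24 is held (opening 24 mm) at (283,262). Carrying it to nest40, and I'll look at the nest on the way.

Emit:
{"op": "jog_arm", "data": {"moves": [[[0, -15, -1], 0], [[0, -30, -3], 0], [[0, -35, -3], 0], [[0, -35, -3], 0], [[0, -35, -3], 0], [[0, -35, -3], 0], [[0, -35, -3], 0], [[0, -35, -3], 0], [[0, 0, 0], 0]]}}

```text
time_s: 41.8
position: [469.7, -56.3, 303.7]
orientation: [-0.214, 1.499, 2.95]
contact_force: [0.1, -0.5, -0.8]
grip_width: 0.251
```

```bash
python3 -c "
from h import *
go(469,78,300);look('nest40',NEST,'w18')"
```

```text
t 41.8 pos [469.7 -56.3 303.7] shift [   4.6 -131.5  -15.3] jaw [ 0.022 -1.    -0.015] ax [-0.0709  0.0137 -0.9974] j [-0.2   0.26  1.83 -0.    1.13  1.35] w 23.6 F [ 0.1 -0.5 -0.8]
0.85 [183.5, 55.3] 1562 ('nest40', [468.9, 194.9], 0.95)
0.83 [62.0, 143.1] 2174 ('nest40', [592.8, 87.1], 0.83)
0.73 [81.8, 34.5] 1119 ('nest40', [591.1, 214.5], 0.7)
0.67 [191.5, 143.9] 2441 ('nest40', [469.3, 77.4], 0.96)
```

View pics/w18.png

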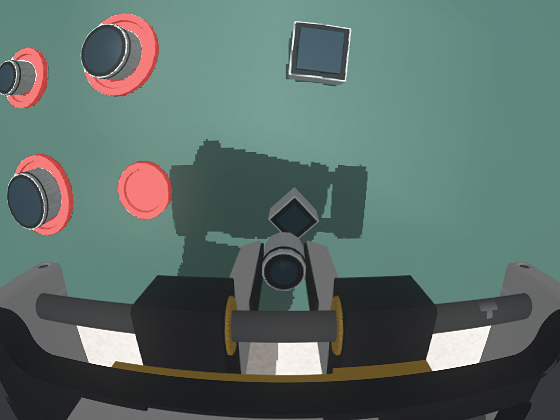

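Nest40 is at (144,190), i.e. (469.3, 77.4) mm, and mount30 is undisturbed.

Emit:
{"op": "jog_arm", "data": {"moves": [[[0, -30, -4], 0], [[0, -35, -4], 0], [[0, -30, -4], 0], [[0, -20, -3], 0], [[0, -8, 0], 0], [[0, 0, 0], 0], [[0, 0, 0], 0]]}}

```text
time_s: 42.78
position: [482.7, 63.0, 303.3]
orientation: [-0.194, 1.497, 2.96]
contact_force: [-0.3, 0.2, -1.0]
grip_width: 0.256
```

```bash
python3 -c "
from h import *
go(469.3,77.5,235)"
```

```text
t 42.77 pos [482.7  63.  303.3] shift [ 68.3 -11.1  -4.7] jaw [ 0.012 -1.    -0.014] ax [-0.0723  0.0133 -0.9973] j [0.05 0.29 1.79 0.02 1.13 1.6 ] w 24.0 F [-0.3  0.2 -1. ]
```

Emit:
{"op": "jog_arm", "data": {"moves": [[[0, -7, -4], 0], [[0, -4, -1], 0], [[0, 0, 0], 0], [[15, 0, 0], 0], [[20, 0, 0], 0], [[20, 0, 0], 0], [[10, 0, 0], 0], [[0, 0, 0], 0], [[0, 0, 0], 0]]}}

```text
time_s: 43.9
position: [482.4, 74.4, 233.7]
orientation: [-0.188, 1.496, 2.964]
contact_force: [0.1, 0.2, 0.1]
grip_width: 0.25
```

```bash
python3 -c "
from h import *
go(469.3,77.5,212.5)"
```

```text
t 43.9 pos [482.4  74.4 233.7] shift [21.2 -0.4 -1.7] jaw [ 0.01  -1.    -0.014] ax [-0.0736  0.0132 -0.9972] j [0.08 0.4  1.84 0.02 0.98 1.62] w 23.5 F [0.1 0.2 0.1]
```

Emit:
{"op": "jog_arm", "data": {"moves": [[[0, 0, -1.5], 0], [[0, 0, 0], 0], [[7, 0, 0], 0], [[6, 0, 0], 0], [[4, 0, 0], 0], [[2, 0, 0], 0], [[0, 0, 0], 0], [[0, 0, 0], 0]]}}

```text
time_s: 44.9
position: [482.8, 74.8, 214.3]
orientation: [-0.194, 1.498, 2.958]
contact_force: [-0.6, -0.5, -0.3]
grip_width: 0.251
```

```bash
python3 -c "
from h import *
go(469.3,77.5,212.5)
p=cams.capture('side');cv2.imwrite('pics/s19.png',p['pixels'][140:260,180:340,::-1].repeat(4,0).repeat(4,1))"
```

```text
t 44.9 pos [482.8  74.8 214.3] shift [ 1.8 -0.3  0.5] jaw [ 0.01  -1.    -0.014] ax [-0.0717  0.0133 -0.9973] j [0.08 0.43 1.84 0.02 0.94 1.62] w 23.6 F [-0.6 -0.5 -0.3]
```

View pics/s19.png

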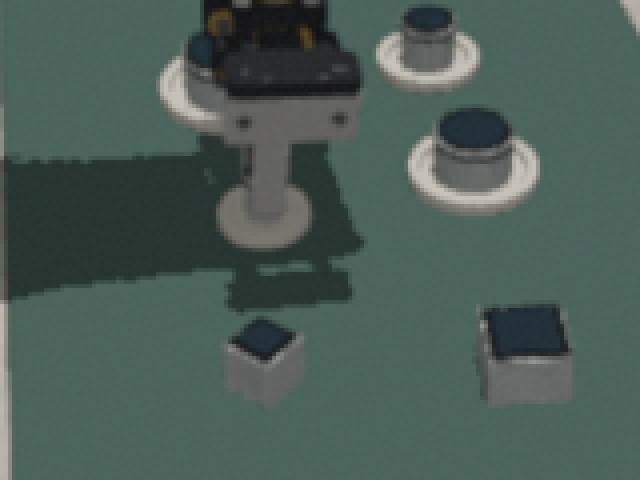

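The side crop shows the finger centred over nest40 at about (265,215), and the other three lenses upright in their nests. Final lowering and release.

Emit:
{"op": "jog_arm", "data": {"moves": [[[0.8, 0, 0], 0], [[0.7, 0, 0], 0], [[0.4, 0, 0], 0], [[0, 0, 0], 0], [[0, 0, 0], 0]]}}

```text
time_s: 45.58
position: [482.7, 74.8, 212.5]
orientation: [-0.196, 1.498, 2.957]
contact_force: [0.1, -0.1, -0.4]
grip_width: 0.25
```

Emit:
{"op": "jog_arm", "data": {"moves": [[[0.2, 0, 0], 0], [[0, 0, 0], 0]]}}

```text
time_s: 45.82
position: [482.7, 74.8, 212.4]
orientation: [-0.196, 1.498, 2.956]
contact_force: [-1.2, 0.3, 1.0]
grip_width: 0.252
```

Emit:
{"op": "jog_arm", "data": {"moves": [[[0, 0, 0], 0], [[0, 0, 0], 0], [[0, 0, 0], 0], [[0, 0, 0], 0], [[0, 0, 0], 0], [[-10, 0, 0], 0], [[-20, 0, 0], 0], [[-30, 0, 0], 0], [[-30, 0, 0], 0], [[0, 0, 0], 0]], "gripper": 0}}

```text
time_s: 47.08
position: [489.4, 73.5, 307.3]
orientation: [-0.201, 1.5, 2.952]
contact_force: [-0.2, -0.1, -1.0]
grip_width: 0.997
```

```bash
python3 -c "
from h import *
go(469,78,300);look('lens60',LENS,'w20',5)
"
```

```text
t 47.08 pos [489.4  73.5 307.3] shift [ 7.9 -2.   7.2] jaw [ 0.01  -1.    -0.014] ax [-0.0699  0.0134 -0.9975] j [0.07 0.3  1.77 0.02 1.15 1.62] w 93.7 F [-0.2 -0.1 -1. ]
0.86 [218.5, 281.1] 817 ('lens24', [469.5, 77.0], 0.88)
0.85 [218.0, 137.4] 3612 ('lens60', [465.1, 209.9], 0.93)
0.85 [62.2, 253.8] 3125 ('lens48', [596.4, 99.0], 0.97)
0.69 [94.7, 458.0] 2869 ('lens48', [586.6, -73.8], 0.99)
0.56 [79.3, 114.9] 1735 ('lens36', [593.5, 223.8], 0.97)
```

View pics/w20.png

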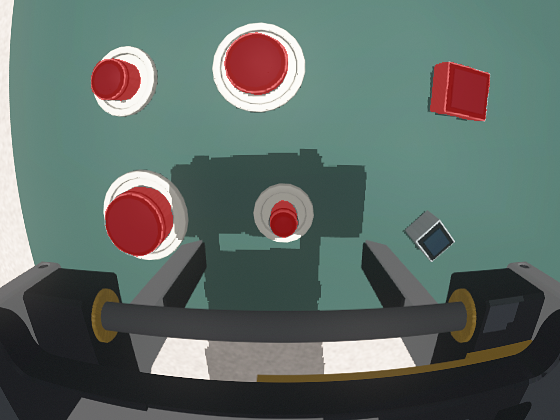

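All four lenses are in their nests: lens60 (138,218), lens48 (254,62), lens36 (115,79) and lens24 (281,218). The network also called mount44 at (458,95) a lens, which is a false hit. One last check with the side camera before handing in.

Run:
```python
from h import *
p=cams.capture('side');cv2.imwrite('pics/s21.png',p['pixels'][...,::-1])
for l in finder.cut_out(p,'mount44')[:2]:
    print(l['conf'],l['point'],[fit([(p,None,mcen(l['pixels']))],n,x0=(400,-200))[0].round(1) for n in('mount44','mount30')])
```

```text
0.91 [227.2, 307.9] [array([587.6, -78.2]), array([587.6, -78.5])]
0.72 [229.7, 245.4] [array([452.4, -60.6]), array([452.4, -60.8])]
```

View pics/s21.png

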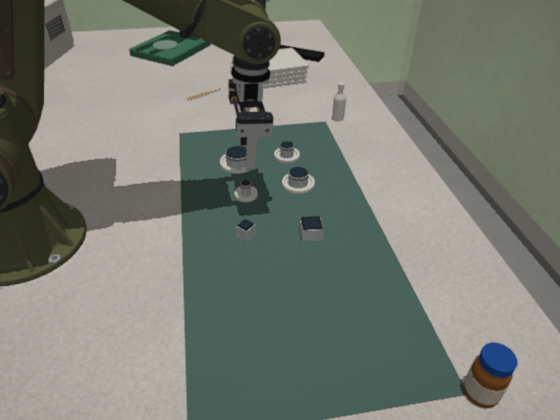

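The side view shows the four lenses upright in their nests, and both mounts measure within about 2 mm of where they started.

```bash
python3 -c "
from cell import job,status
print(job.sign_off());print(status.sense()['time_s'])"
```

```text
the job is handed in; nothing more can be done
None
the job is handed in; nothing more can be done
```

I loaded all four lenses into their matching nests (60→76, 48→64, 36→52, 24→40) and handed the job in at about 47 s of the 128 s allowed. Each was lowered to its nest's floor before release. The hand-in reports no verdict, so what follows rests on my own checks.

- **Lens positions:** in the last wrist picture each lens is within about 2 mm of its nest's centre. The side and wrist views show all four upright, with the gripper open and about 95 mm above them.
- **Floor height:** I set this from the measured tool height (5 mm above pick-up height, within about 0.3 mm). The contact force was too noisy to confirm touchdown.
- **Mounts:** both square mounts measure within about 2 mm of where they started in the side camera.
- **Network misses:** a network missed lens24 in one picture, and another time reported mount44 as a lens. I checked both against the pictures.
- **Tool tilt:** the tool slowly leaned to about 0.07 rad over the job. I corrected the grasp positions for it.

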